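Clear the cleaning table: reject to the basket, chips wiped into the tray

TASK

First take the rejected pipe plug off the sloping steel plate and drop it in the white basket. Then take the wooden block that lies at the front right, set it down flat across the rear end of the plate, behind the chips, and wipe all the chips forward over the open edge into the tray, keeping the block pressed on the plate with about 5 to 25 N until its front face is just past the edge (do not lift the chips off by hand). Lay the block flat back on the bench clear of the table, and leave the pot and the jar standing where they are.

Things in the scene. Friction and masses are not known exactly. Their poses are not given: they have to be found in the camera images.
- table: Low fixed cleaning table. Origin on the bench under the middle of the plate's open edge; x points along the plate from the open edge to the rear end, y across, z up. The plate is 246 mm long (x 0 to 246), 150 wide, 8 thick, with a rail 10 mm wide and 12 high along each long side, 130 apart inside; none at the ends. It sits on rubber: sinks 1 mm per 20 N. Press with 5 to 25 N; over 32 N scores it.
- open_edge (a point): Middle of the plate's open edge, on its top surface, always 55 mm above the bench (hinge line); axes as table.
- plate_far (a point): Fixed point 55 mm above the bench and 200 mm behind the open edge: NOT the plate's surface there. The plate is locked at a slope that is not reported, rising rearwards by 0.008 to 0.055 rad, so its surface lies 1.6 to 11 mm above this point and must be felt. Chips and reject lie 55 to 150 mm from the open edge; the rear 70 mm are free for the block.
- tray (a point): Middle of the floor of the chip tray, which is fixed below the open edge: an open steel tray 135 mm (along table x, from -115 to +20 mm) by 165 mm, walls 28 mm high and 3 mm thick, floor 3 mm.
- scraper: The scraper block: plain wooden block 45 x 110 x 32 mm (its x, y, z), lying flat and loose on the bench to the right, about 0.45 to 0.54 m ahead (a like block stands far back, not concerned), 0.12 to 0.21 kg; origin at the centre of its underside. Grip it across its 45 mm width; the 110 mm side is the wiping edge and goes across the plate between the rails.
- scraper_c (a point): Centre of the scraper block, half-way up (16 mm above its underside); axes as the block.
- reject: The rejected pipe plug, pale metal, standing head down on the plate among the chips, 22 x 25 x 24 mm: hexagon head 22 mm across flats and 10 mm high below, round threaded shank 17 mm in diameter above. The only thing on the plate that is no flat chip. 50 g. Origin at the centre of its underside. A like plug on the bench is not concerned.
- reject_c (a point): Centre of the reject plug, half-way up (12 mm above its underside).
- basket_rim (a point): Centre of the mouth of the round white slotted reject basket that stands on the bench to the left, 97 mm high, 92 mm wide inside, fixed; the floor inside is 6 mm above the bench.
- pot_c (a point): Centre of the white screw-top pot standing left of the table, near the bench's front edge, 65 mm wide, 73 mm high; a bystander.
- jar_c (a point): Centre of the screw-top jar standing farther back to the left, 63 mm wide, 87 mm high; a bystander.
- chip_0_c (a point): Centre of a loose flat steel chip (stamped offcut), rectangular, 34 x 21 mm, 5 mm thick, 18 g, lying on the plate.
- chip_1_c (a point): Centre of a loose flat steel chip (stamped offcut), round, 24 mm in diameter, 5 mm thick, 18 g, lying on the plate.
- chip_2_c (a point): Centre of a loose flat steel chip (stamped offcut), L-shaped, about 34 x 26 mm, 5 mm thick, 18 g, lying on the plate.
There are look-alikes about, which are no part of the job. Several things look just like the scraper: the one meant starts nearest to the robot's base.

How it is judged:
By the outcome, as a careful person would: the job done as asked, in the order asked, and still so for the second after the job is handed in, with the robot touching nothing.
It also fails if it takes over 72 s, if anything falls off the work surface, if the arm or the gripper's body presses on something with over 40 N, if the wrist force passes 120 N, or if a joint passes its speed limit or range.

ROBOT

A 6-joint arm with a two-finger parallel gripper is mounted at the origin on a cart in front of the work surface, level with it; the furniture and walls round the work are solid. World frame = base frame: x ahead of the robot, y to its left, z up, the work surface at z = 0. Lengths are in m, angles in rad, forces in N, time in s.
With the tool pointing down it reaches from about 0.35 to 0.775 m from the base axis. Payload 7.3 kg.
Tool frame: the origin (TCP) lies on the centre line of the jaws, within the pads' length; the fingertips stand 17 mm ahead of it and the grasp point (between the pads) lies 2 mm behind it (robot.tcp_to_tips is the distance from the TCP to the fingertips, in m); z points along the fingers, y is the line along which they close (so a half turn about z gives the same grasp; the last joint's range is limited). The gripper opens to 92 mm and grips with 3 to 60 N. Pads are 19 mm wide; open, the fingers measure 130 mm over their backs; the gripper's body (75 mm by 190 mm) begins 47 mm behind the grasp point.
Start: joints at [-0.146, 0.342, 1.524, -0, 1.275, -0.146], TCP at [0.525, 0, 0.244] pointing down, gripper open.
Joint ranges: [-2.53, 2.53], [-0.77, 2.02], [0.04, 2.7], [-1, 4.14], [0.28, 2.66], [-3.11, 3.11]. Speed limits (rad/s): [2.57, 2.57, 3.14, 3.14, 3.14, 3.14].

INTERFACE

Orientations are given as [roll, pitch, yaw] about the fixed x, y, z axes, in that order (R = Rz(yaw) Ry(pitch) Rx(roll)).
In Python, from cell import robot gives the robot as it stands. The module is installed in compiled form; this text tells all that it offers.
- The arm moves only by the tool carry_out, never from a script. Its argument "commands" is a list of rows, each a list of 3 entries, a list of its own where there are three numbers: the shift along the tool's x, y, z in m, then the turn about the tool's z in rad, then the opening, from 0 (shut) to 1 (fully open). In form: [[[dx, dy, dz], yaw, claw], ...]. A call has 1 to 20 rows; each row shifts and turns the commanded pose from where the row before left it, along the tool's axes as they then stand; what a row does not reach is not made up. A row lasts 1/8 s, in which the tool goes at most 62.5 mm and 10.7 degrees, less where a joint would pass 70% of its speed; a pose out of reach is approached as far as the arm can. A call is refused whole if a number of a shift passes 0.0625 or a number of a turn 0.188, either way. A call with a gripper value outside its range is refused whole. The fingers move at their own pace and stop on an object; "newtons" is the grip in N (left out, the last holds). Time passes only in rows, so rows that do not move let the fingers close. It gives the time, the measured TCP pose, the force, the opening and the grip force at its end, in the units of the state.
- robot.observe(): the state, without advancing time (a new reading comes with each control period).
- robot.read_camera(name): name is "scene" or "side" or "wrist"; returns a dict with "pixels" (400x640x3 uint8, red, green, blue), "fx", "fy", "cx", "cy" (pixels), "k1" (the pictures are not rectified: a ray, as slopes to the right and down, at radius r is drawn at 1 + k1 r^2 times it, then the intrinsics apply), "view" (4x4, takes a point from world to camera coordinates); the wrist camera has in their place "T_tool_cam" (4x4, takes a point from camera to tool coordinates, whose origin is the TCP and whose axes are the flange's). Camera axes: x right, y up, looking along -z (the intrinsics and any distortion apply to the point x, -y, -z); pixel columns grow to the right and rows downward; lengths in m; the calibration is good to about 2 mm. A picture is of the moment at which its call begins: read the wrist's pose just before it. There is no depth.
- robot.hand_in(): hands the job in; it is judged then, once.
Trained networks look in a picture, given as the dict that the camera call returned (one of the last four; its "shot" number tells which), for a name from the list of things; names that differ only in an ending like _2 or _b are one class to them, and where a whole thing is asked for, a point or a joint stands for the part that bears it (a point fixed in the world has none). Each returns a list of dicts, best first, with "p" (0 to 1); they miss things now and then, are a little off and sometimes report something else, mostly with a low value. They report only what shows in the picture. A call takes as long as a camera call. They do not tell look-alikes from the thing itself.
- robot.find_in(picture, name): "at" ([column, row] in pixels, amid what is visible of it).
- robot.tip_of(picture, name): "at" ([column, row] in pixels: a listed point, or the origin of a listed thing).
The state is a dict: "time": time; "qpos": joint angles; "qvel": joint speeds; "joint_efforts": joint torques, N m; "tool_pos": TCP position; "tool_rot": TCP orientation; "contact_force": force on the tool from outside, world axes, zero at the start; "torque": the same for the moment, N m; "opening": finger opening in m; "grip_force": force on a finger pad.
Only numpy, scipy, OpenCV 4.12 (cv2) and the standard library are available. Lean on these libraries where they do the work, as an engineer would, in place of code of your own. Each camera call takes 0.05 s, during which the arm holds its last target. There are 200 camera calls.

## Working session

There is one attempt and no reset: what is moved stays moved. The work goes in short steps, Python scripts to look and compute and a tool call to move; the robot and the scene stay as the last step left them, time stands still between calls to the robot, and variables do not carry over. Pictures are saved under pics/ and viewed, at most 10 in all, crops included, and the job is handed in when it is done.

Besides the shell and the picture viewer there is one more tool, called by a JSON object that holds its "name" and its "arguments". carry_out: Moves the arm, as the interface text tells. Its arguments: {"type":"object","properties":{"commands":{"type":"array"},"newtons":{"type":"number"}},"required":["commands"]}

```bash
mkdir -p pics; ls; cat > h.py <<'E'
import numpy as np, cv2
from scipy.spatial.transform import Rotation as Ro
from cell import robot
def cam(name):
    s=robot.observe(); c=robot.read_camera(name)
    if 'view' in c: M=np.linalg.inv(np.array(c['view']))
    else:
        T=np.eye(4); T[:3,:3]=Ro.from_euler('xyz',s['tool_rot']).as_matrix(); T[:3,3]=s['tool_pos']
        M=T@np.array(c['T_tool_cam'])
    c['M']=M; return c
def ray(c,p):
    d=np.array([(p[0]-c['cx'])/c['fx'],(p[1]-c['cy'])/c['fy']]); u=d.copy()
    for _ in range(20): u=d/(1+c['k1']*(u@u))
    v=c['M'][:3,:3]@np.array([u[0],-u[1],-1]); return c['M'][:3,3],v/np.linalg.norm(v)
def atz(c,p,z):
    o,v=ray(c,p); return o+v*(z-o[2])/v[2]
def tri(*cp):
    A=0;b=0
    for c,p in cp:
        o,v=ray(c,p); P=np.eye(3)-np.outer(v,v); A=A+P; b=b+P@o
    return np.linalg.solve(A,b)
def proj(c,X):
    x=np.linalg.inv(c['M'])@np.append(X,1); u=np.array([x[0],-x[1]])/-x[2]; u=u*(1+c['k1']*(u@u))
    return u*[c['fx'],c['fy']]+[c['cx'],c['cy']]
def save(c,f): cv2.imwrite('pics/'+f,cv2.cvtColor(np.asarray(c['pixels']),cv2.COLOR_RGB2BGR))
E
python3 - <<'E'
from h import *
print(robot.observe())
for n in('scene','side','wrist'):
    c=cam(n); save(c,n+'0.png'); print(n,c['M'][:3,3].round(3))
    for t in('open_edge','plate_far','tray','scraper','scraper_c','reject_c','basket_rim','pot_c','jar_c','chip_0_c','chip_1_c','chip_2_c'):
        print(t,[(np.round(d['at'],1).tolist(),round(d['p'],2)) for d in robot.tip_of(c,t)][:4])
E
```

```text
pics
{'time': 0.0, 'qpos': array([-1.46014031e-01,  3.42742702e-01,  1.52501453e+00, -4.39595416e-05,
        1.27535346e+00, -1.46015375e-01]), 'qvel': array([-4.17163839e-04,  8.10038625e-04,  1.06740918e-05, -1.98695667e-03,
       -6.13658153e-05,  3.82374742e-04]), 'joint_efforts': array([ 7.61924657e-04, -4.31245601e+01, -2.44219762e+01,  7.17750052e-02,
        5.59406646e-02, -1.04314388e-04]), 'tool_pos': array([5.24631574e-01, 5.62750283e-05, 2.43035423e-01]), 'tool_rot': array([-3.14008466e+00, -1.79281169e-04,  1.57081037e+00]), 'contact_force': array([-0.1457975 , -0.2325557 ,  0.18529798]), 'torque': array([-0.02614206,  0.05082361, -0.00756208]), 'grip_force': 0.0, 'opening': 0.09190639161000384}
scene [ 0.013 -0.898  0.987]
open_edge [([330.9, 206.1], 0.97), ([343.1, 267.4], 0.36)]
plate_far [([312.7, 174.2], 0.78)]
tray []
scraper [([348.1, 265.7], 0.92), ([347.5, 271.1], 0.85), ([399.7, 295.7], 0.79), ([400.1, 304.9], 0.66)]
scraper_c [([348.1, 265.7], 0.92), ([347.5, 271.1], 0.85), ([399.7, 295.7], 0.79), ([400.1, 304.9], 0.66)]
reject_c [([311.7, 181.0], 0.6), ([3
[... 594 characters left out ...]
[([294.4, 223.1], 0.46), ([291.2, 222.5], 0.44)]
basket_rim [([244.1, 256.1], 0.95), ([377.2, 197.6], 0.4)]
pot_c [([300.7, 293.3], 0.73)]
jar_c [([203.4, 250.1], 0.6)]
chip_0_c [([282.4, 214.6], 0.57)]
chip_1_c [([306.3, 209.8], 0.53)]
chip_2_c [([295.3, 207.2], 0.4)]
wrist [0.526 0.083 0.385]
open_edge [([382.8, 251.7], 0.75)]
plate_far [([440.2, 59.6], 0.82)]
tray [([362.9, 268.8], 0.55), ([381.9, 253.5], 0.32)]
scraper []
scraper_c []
reject_c [([389.7, 115.2], 0.72), ([387.7, 114.8], 0.57)]
basket_rim []
pot_c [([439.1, 61.6], 0.53)]
jar_c [([442.4, 59.4], 0.28)]
chip_0_c [([443.5, 139.7], 0.81)]
chip_1_c [([377.5, 191.9], 0.78)]
chip_2_c [([379.7, 253.2], 0.62), ([435.9, 194.4], 0.57)]
```

```bash
python3 - <<'E'
from h import *
a=cam('scene');b=cam('side');w=cam('wrist')
def show(n,*cp):
    X=tri(*cp); print(n,X.round(4),[np.round(proj(c,X)-p,1).tolist() for c,p in cp])
show('edge',(a,[330.9,206.1]),(b,[319,205.8]),(w,[382.8,251.7]))
show('far',(a,[312.7,174.2]),(b,[268.5,222.4]),(w,[440.2,59.6]))
show('rej',(a,[311.7,181]),(b,[294.4,223.1]),(w,[389.7,115.2]))
show('rej2',(a,[306.8,181.6]),(b,[291.2,222.5]),(w,[389.7,115.2]))
show('c0',(a,[324.5,179.7]),(b,[282.4,214.6]),(w,[443.5,139.7]))
show('c1',(a,[319.8,193.7]),(b,[306.3,209.8]),(w,[377.5,191.9]))
show('c2',(a,[328.6,188.9]),(b,[295.3,207.2]),(w,[435.9,194.4]))
show('basket',(a,[263,149.2]),(b,[244.1,256.1]))
show('pot',(a,[233.4,174.9]),(b,[300.7,293.3]))
show('jar',(a,[301,147.1]),(b,[203.4,250.1]))
for p in([348.1,265.7],[347.5,271.1],[399.7,295.7],[400.1,304.9]): print(p,atz(a,p,.016).round(3))
for p in([379.8,202.6],[392.9,176.9]): print(p,atz(b,p,.016).round(3))
E
python3 - <<'E'
import cv2
a=cv2.imread('pics/scene0.png')[110:350,200:460]
b=cv2.imread('pics/side0.png')[140:380,160:420]
cv2.imwrite('pics/both0.png',cv2.resize(cv2.vconcat([cv2.hconcat([a,b])]),None,fx=1.53,fy=1.53,interpolation=cv2.INTER_CUBIC))
E
```

```text
edge [ 0.5954 -0.0887  0.0516] [[-0.6, 0.1], [-0.9, 0.5], [0.3, 3.6]]
far [0.6368 0.1062 0.0618] [[-0.7, -0.9], [0.5, 1.3], [4.3, 4.7]]
rej [0.5913 0.056  0.0641] [[-2.7, 2.3], [-4.0, -2.1], [0.4, 7.1]]
rej2 [0.5864 0.0631 0.0669] [[0.2, 0.6], [-1.2, -0.9], [-3.8, -0.5]]
c0 [0.6466 0.0381 0.0637] [[-1.4, 1.3], [-1.1, -0.9], [3.5, 1.7]]
c1 [ 0.588  -0.0177  0.0674] [[-1.4, -0.4], [-0.2, 1.4], [5.1, 6.5]]
c2 [ 0.6375 -0.0159  0.0663] [[0.2, -0.2], [-0.9, 0.1], [-3.6, 1.9]]
basket [0.523  0.3174 0.102 ] [[0.1, -0.1], [0.2, 0.2]]
pot [0.3594 0.2877 0.0428] [[-1.2, 1.5], [-2.4, -2.0]]
jar [0.7076 0.3139 0.0464] [[-0.1, 0.1], [-0.2, -0.2]]
[348.1, 265.7] [ 0.505 -0.327  0.016]
[347.5, 271.1] [ 0.491 -0.344  0.016]
[399.7, 295.7] [ 0.571 -0.507  0.016]
[400.1, 304.9] [ 0.55  -0.532  0.016]
[379.8, 202.6] [ 0.476 -0.29   0.016]
[392.9, 176.9] [ 0.549 -0.5    0.016]
```

View pics/both0.png

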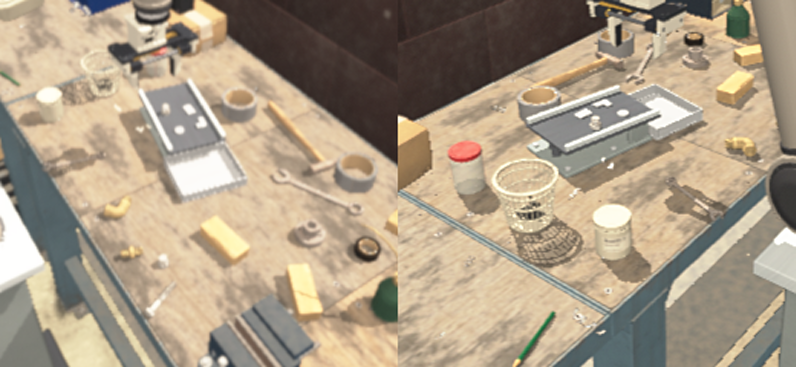

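View pics/wrist0.png

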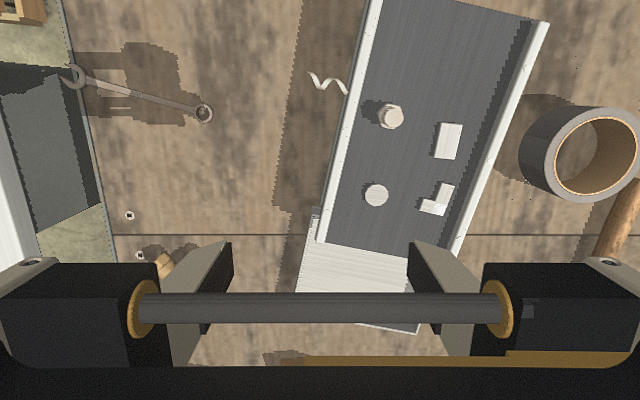

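The pictures show the table turned about 77° in the world. In the wrist picture the plug is at (389,115), and the chips are at (376,195), (449,140) and (438,200). The nearest block in the scene view is at about (348,268). I'll take a second wrist view from nearby.

{"name": "carry_out", "arguments": {"commands": [[[-0.01,0.03,0.02],0,1],[[-0.01,0.03,0.02],0,1],[[0,0,0],0,1],[[0,0,0],0,1]]}}

```text
time: 2.6
tool_pos: [0.5846, -0.0198, 0.2039]
tool_rot: [-3.141, -0.0, 1.571]
contact_force: [0.3, 0.2, -0.7]
opening: 0.092
grip_force: 0.0
```

```bash
python3 - <<'E'
from h import *
w=cam('wrist'); save(w,'wrist1.png'); s=robot.observe(); print(s['tool_pos'],s['tool_rot'],w['k1'],w['fx'])
for t in('open_edge','reject_c','reject','chip_0_c','chip_1_c','chip_2_c'):
    print(t,[(np.round(d['at'],1).tolist(),round(d['p'],2),atz(w,d['at'],.067).round(4).tolist()) for d in robot.tip_of(w,t)][:3],[np.round(d['at'],1).tolist() for d in robot.find_in(w,t)][:2])
E
```

```text
[ 0.58462396 -0.01973989  0.20440139] [3.14109596e+00 3.26320775e-05 1.57099801e+00] 0.020984923375388192 334.175160885988
open_edge [([325.9, 255.3], 0.82, [0.5907, -0.08, 0.067])] [[352.3, 138.9]]
reject_c [([326.3, 96.1], 0.97, [0.5902, 0.0601, 0.067]), ([328.6, 94.9], 0.72, [0.592, 0.061, 0.067])] [[326.3, 92.5]]
reject [([326.3, 96.1], 0.97, [0.5902, 0.0601, 0.067]), ([328.6, 94.9], 0.72, [0.592, 0.061, 0.067])] [[326.3, 92.5]]
chip_0_c [([393.4, 121.9], 0.73, [0.6447, 0.0401, 0.067])] [[391.6, 123.4]]
chip_1_c [([318.6, 185.2], 0.95, [0.584, -0.013, 0.067])] [[317.5, 185.4]]
chip_2_c [([383.4, 189.6], 0.72, [0.64, -0.0169, 0.067])] [[388.1, 194.8]]
```

View pics/wrist1.png

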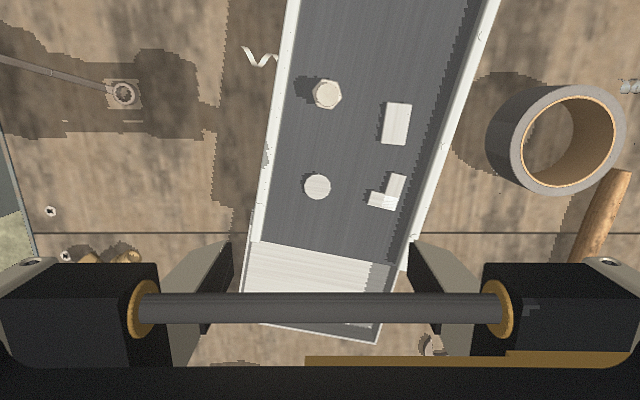

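The second view shows the plug at (327,93) and chips at (318,186), (396,124) and (390,192). The open edge runs from (258,241) to (397,263). I'll work out the plug position and the table's yaw from this view.

```bash
python3 - <<'E'
from h import *
w=cam('wrist'); im=cv2.cvtColor(w['pixels'],cv2.COLOR_RGB2HSV).astype(int)
M0=np.eye(4); M0[:3,:3]=Ro.from_euler('xyz',[-3.14008,-.00018,1.57081]).as_matrix(); M0[:3,3]=[.52463,0,.24304]
w0=dict(w); w0['M']=M0@np.array(w['T_tool_cam'])
L=[];R=[]
for r in range(5,235,5):
    v=im[r,:,2]; s=im[r,:,1]
    x0=int(round(293-35*r/240)); x1=int(round(490-88*r/260))
    # left: last bright before dark, searching right from rail
    l=[x for x in range(x0-15,x0+20) if v[x]>170 and s[x]<50]; q=[x for x in range(x1-25,x1+15) if v[x]>170 and s[x]<50]
    if l and q: L.append((max(l)+.5,r)); R.append((min(q)-.5,r))
print(L[::8],R[::8])
for z in(.055,.067):
    PL=np.array([atz(w,p,z)[:2] for p in L]);PR=np.array([atz(w,p,z)[:2] for p in R])
    fl=np.polyfit(PL[:,1],PL[:,0],1);fr=np.polyfit(PR[:,1],PR[:,0],1);m=(fl+fr)/2
    print(z,fl,fr,'yaw',np.degrees(np.arctan2(1,m[0])),'width@-.08,.1',[(np.polyval(fr,y)-np.polyval(fl,y))*np.cos(np.arctan(m[0])) for y in(-.08,.1)],'mid',[np.polyval(m,y) for y in(-.08,.06,.1)])
for p0,p in(([389.7,115.2],[326.3,96.1]),([390,116],[327,94])):
    X=tri((w0,p0),(w,p)); print('rej',X,proj(w0,X)-p0,proj(w,X)-p)
for p in((258,241),(397,263)): print(atz(w,p,.055))
g=w['pixels'][60:130,290:365]; cv2.imwrite('pics/plug.png',cv2.cvtColor(cv2.resize(g,None,fx=6,fy=6,interpolation=cv2.INTER_CUBIC),cv2.COLOR_RGB2BGR))
E
```

```text
[(298.5, 5), (292.5, 45), (285.5, 85), (278.5, 125), (272.5, 165), (265.5, 205)] [(485.5, 5), (471.5, 45), (458.5, 85), (444.5, 125), (431.5, 165), (418.5, 205)]
0.055 [0.20760891 0.54320392] [0.27298404 0.67911374] yaw 76.48820626362311 width@-.08,.1 [np.float64(0.12706282806122174), np.float64(0.13850464858338973)] mid [np.float64(0.591935112653105), np.float64(0.6255766189449128), np.float64(0.6351884778854293)]
0.067 [0.20760891 0.54442092] [0.27298404 0.67452984] yaw 76.48820626362298 width@-.08,.1 [np.float64(0.12142248798031317), np.float64(0.1328643085024819)] mid [np.float64(0.5902516611936199), np.float64(0.6238931674854281), np.float64(0.6335050264259448)]
rej [0.59119883 0.06084301 0.05497839] [-0.40367075  1.175449  ] [ 0.38870018 -1.38349398]
rej [0.5913928  0.06137903 0.05728887] [ 0.01589787 -0.04082818] [-0.01564204  0.04825554]
[ 0.5270361  -0.07129651  0.055     ]
[ 0.66024135 -0.09446127  0.055     ]
```

View pics/plug.png

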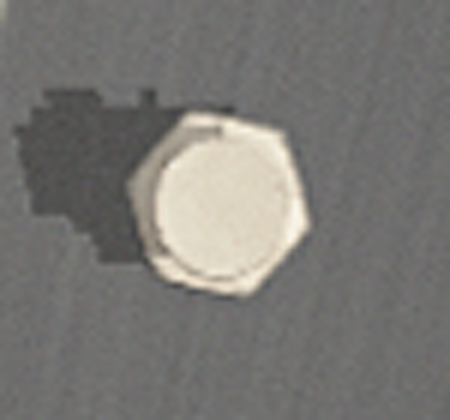

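{"name": "carry_out", "arguments": {"commands": [[[0.04,0.0035,0.02],0,0.6],[[0.0405,0.0035,0.02],0,0.6],[[0,0,0.004],-0.168,0.6],[[0,0,0.004],-0.168,0.6],[[0,0,0.004],-0.168,0.6],[[0,0,0.004],-0.168,0.6],[[0,0,0.004],-0.168,0.6],[[0,0,0.004],-0.168,0.6],[[0,0,0.004],-0.168,0.6],[[0,0,0.004],-0.168,0.6],[[0,0,0],0,0.6]]}}

```text
time: 4.68
tool_pos: [0.5918, 0.0605, 0.1314]
tool_rot: [-3.141, -0.001, 2.913]
contact_force: [-0.1, 0.3, 0.0]
opening: 0.0551
grip_force: 0.0
```

```bash
python3 - <<'E'
from h import *
w=cam('wrist'); save(w,'wrist2.png'); s=robot.observe(); print(s['tool_pos'],s['tool_rot'])
print([(d['at'],d['p'],atz(w,d['at'],.072)) for d in robot.tip_of(w,'reject_c')],proj(w,[.5913,.061,.072]))
E
```

```text
[0.5919955  0.06051441 0.13163973] [-3.14154104e+00 -2.28816072e-04  2.91130486e+00]
[([320.1, 223.5], 0.9, array([0.58978394, 0.06102359, 0.072     ])), ([324.6, 216.8], 0.57, array([0.58594647, 0.06486929, 0.072     ]))] [320.59450189 225.63695148]
```

View pics/wrist2.png

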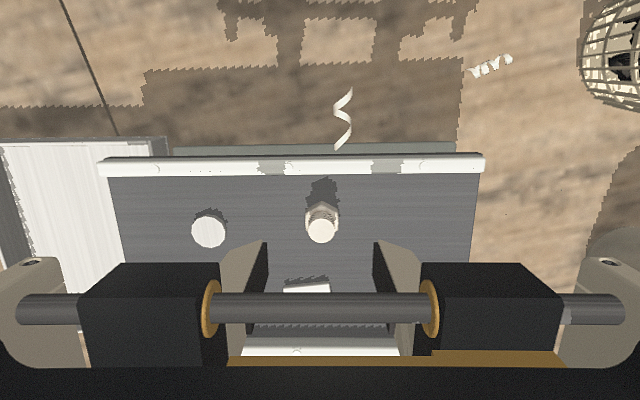

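The plug is at (320,225), centred between the fingers, and the rail runs almost level across the picture, so the yaw is good. Next I descend and grip.

{"name": "carry_out", "arguments": {"commands": [[[0.001,0,0.02],0,0.6],[[0,0,0.02],0,0.6],[[0,0,0.009],0,0.6],[[0,0,0],0,0.6],[[0,0,0],0,0.1],[[0,0,0],0,0.1],[[0,0,0],0,0.1],[[0,0,0],0,0.1],[[0,0,0],0,0.1],[[0,0,0],0,0.1]], "newtons": 20}}

```text
time: 6.02
tool_pos: [0.5912, 0.0607, 0.0829]
tool_rot: [3.142, 0.0, 2.915]
contact_force: [-0.3, 0.1, 1.4]
opening: 0.0201
grip_force: 20.0
```

{"name": "carry_out", "arguments": {"commands": [[[0,0,-0.03],0,0.1],[[0,0,-0.045],0,0.1],[[0,0,-0.01],0,0.1],[[0.0248,0.047,0],0,0.1],[[0.0248,0.047,0],0,0.1],[[0.0248,0.047,0],0,0.1],[[0.0248,0.047,0],0,0.1],[[0.0248,0.047,0],0,0.1],[[0,0,0],0,0.1],[[0,0,0],0,0.1]]}}

```text
time: 7.28
tool_pos: [0.5227, 0.3171, 0.1668]
tool_rot: [-3.14, -0.001, 2.915]
contact_force: [-0.2, 0.1, -1.3]
opening: 0.0197
grip_force: 20.0
```

```bash
python3 - <<'E'
from h import *
s=robot.observe(); print(s['tool_pos'],s['opening'],s['grip_force'])
a=cam('scene');b=cam('side');w=cam('wrist')
for c in(a,b,w): print([(d['at'],d['p']) for d in robot.tip_of(c,'basket_rim')],[(d['at'],d['p']) for d in robot.tip_of(c,'reject_c')][:2], proj(c,s['tool_pos']))
i=[cv2.resize(x,(400,400)) for x in(a['pixels'][100:200,210:310],b['pixels'][190:290,190:290])]
cv2.imwrite('pics/bask.png',cv2.cvtColor(np.hstack(i),cv2.COLOR_RGB2BGR))
E
```

```text
[0.52271467 0.31711494 0.16676013] 0.01970906452024805 19.988277919474058
[([264.8, 149.1], 0.78)] [] [261.56835744 136.1619104 ]
[([242.7, 255.7], 0.95), ([318.9, 208.6], 0.49), ([379.7, 202.4], 0.34)] [([243.4, 241.0], 0.61), ([244.2, 240.2], 0.5)] [242.17569579 235.93839205]
[([318.1, 236.8], 0.87)] [([319.8, 261.1], 0.89), ([318.4, 251.4], 0.57)] [321.56633627 272.17329894]
```

View pics/bask.png

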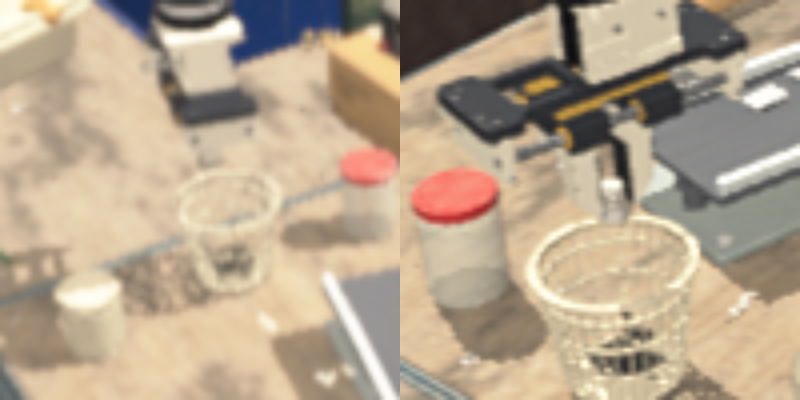

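The plug is held above the basket mouth (in the side crop it is at about (612,200), over the mouth at (612,265)). I'll lower it and drop it.

{"name": "carry_out", "arguments": {"commands": [[[0,0,0.03],0,0.1],[[0,0,0.003],0,0.1],[[0,0,0],0,0.1],[[0,0,0],0,0.5],[[0,0,0],0,0.5],[[0,0,0],0,0.5],[[0,0,0],0,0.5],[[0,0,-0.06],0,1],[[0,0,-0.04],0,1]]}}

```text
time: 8.85
tool_pos: [0.5234, 0.3178, 0.2371]
tool_rot: [3.14, 0.002, 2.915]
contact_force: [0.9, 0.2, -0.8]
opening: 0.0612
grip_force: 0.0
```

```bash
python3 - <<'E'
from h import *
a=cam('scene');b=cam('side')
for c in(a,b): print([(d['at'],d['p']) for d in robot.find_in(c,'reject')],[(d['at'],d['p']) for d in robot.find_in(c,'basket_rim')], [(np.round(d['at'],1),d['p'],atz(c,d['at'],.016).round(3)) for d in robot.tip_of(c,'scraper_c')])
# scraper axis from scene image by colour
im=cv2.cvtColor(a['pixels'],cv2.COLOR_RGB2HSV)
m=cv2.inRange(im[230:300,310:380],(15,90,150),(35,255,255)); n,l,st,ce=cv2.connectedComponentsWithStats(m); print(st,ce+[310,230])
E
```

```text
[] [([266.1, 163.4], 0.83)] [(array([397.6, 300.2]), 0.9, array([ 0.555, -0.515,  0.016])), (array([345.2, 269.7]), 0.89, array([ 0.488, -0.335,  0.016])), (array([347.3, 266.4]), 0.89, array([ 0.501, -0.328,  0.016]))]
[([379.7, 196.6], 0.25)] [([242.8, 271.3], 0.78), ([202.0, 249.2], 0.18)] [(array([379.1, 199.9]), 0.87, array([ 0.489, -0.306,  0.016])), (array([395.9, 176. ]), 0.78, array([ 0.544, -0.514,  0.016])), (array([379.3, 197.8]), 0.56, array([ 0.497, -0.32 ,  0.016])), (array([392.8, 175.7]), 0.55, array([ 0.555, -0.509,  0.016]))]
[[   0    0   70   70 4687]
 [  21   27   32   26  213]] [[344.48197141 264.19138041]
 [344.89671362 271.29107981]]
```

{"name": "carry_out", "arguments": {"commands": [[[-0.0153,-0.0574,0],0,1],[[-0.0153,-0.0574,0],0,1],[[-0.0153,-0.0574,0],0,1],[[-0.0153,-0.0574,0],0,1],[[-0.0153,-0.0574,0],0,1],[[-0.0153,-0.0574,0],0,1],[[-0.0153,-0.0574,0],0,1],[[-0.0153,-0.0574,0],0,1],[[-0.0153,-0.0574,0],0,1],[[-0.0153,-0.0574,0],0,1],[[-0.0153,-0.0574,0],0,1],[[0,0,0],0,1],[[0,0,0],0,1]]}}

```text
time: 10.88
tool_pos: [0.5447, -0.335, 0.2335]
tool_rot: [3.14, -0.002, 2.914]
contact_force: [0.4, -0.7, -1.1]
opening: 0.0919
grip_force: 0.0
```

```bash
cat > blk.py <<'E'
from h import *
def blk(w,z=.032):
    im=cv2.cvtColor(w['pixels'],cv2.COLOR_RGB2HSV)
    m=cv2.inRange(im,(15,100,170),(32,255,255)); n,l,st,ce=cv2.connectedComponentsWithStats(m)
    for i in range(1,n):
        if st[i,4]>1500:
            c=max(cv2.findContours((l==i).astype(np.uint8),0,2)[0],key=cv2.contourArea)[:,0]
            P=np.array([atz(w,p,z)[:2] for p in c],np.float32)*1000
            r=cv2.minAreaRect(P); e=r; print(st[i],'rect c,size,ang',np.round(r[0],1),np.round(r[1],1),round(r[2],2))
E
python3 - <<'E'
from blk import *
w=cam('wrist'); save(w,'wrist3.png'); s=robot.observe(); print(s['tool_pos'],s['tool_rot'],s['opening'])
blk(w); print([(d['at'],d['p'],atz(w,d['at'],.016)) for d in robot.tip_of(w,'scraper_c')])
b=cam('side'); print([(d['at'],d['p']) for d in robot.find_in(b,'reject')])
E
```

```text
[ 0.5449634  -0.33432791  0.23401797] [ 3.14046375e+00 -1.38754328e-03  2.91542891e+00] 0.09178291465945261
[ 260   90  114   76 4059] rect c,size,ang [ 496.7 -328.1] [ 44.1 108.4] 5.63
[ 134  202   79   45 1955] rect c,size,ang [ 560.6 -503.2] [79.9 41.7] 62.07
[([314.2, 129.3], 0.97, array([ 0.49883739, -0.33024349,  0.016     ])), ([168.9, 212.5], 0.96, array([ 0.55232314, -0.51220358,  0.016     ])), ([315.1, 126.8], 0.88, array([ 0.49653717, -0.32872642,  0.016     ])), ([165.1, 215.8], 0.74, array([ 0.5551176 , -0.51779838,  0.016     ]))]
[]
```

View pics/wrist3.png

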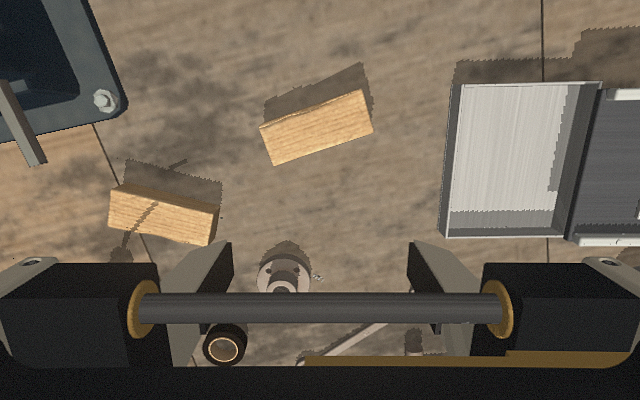

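The wrist picture shows the front-right block at (317,127), the look-alike at (165,212) and the tray on the right. Now I line up over the block.

{"name": "carry_out", "arguments": {"commands": [[[0.048,-0.0055,0],0,1],[[0,0,0.013],0.178,1],[[0,0,0.013],0.178,1],[[0,0,0.013],0.178,1],[[0,0,0.013],0.178,1],[[0,0,0.013],0.178,1],[[0,0,0.013],0.178,1],[[0,0,0.013],0.178,1],[[0,0,0],0,1],[[0,0,0],0,1]]}}

```text
time: 12.32
tool_pos: [0.4975, -0.3297, 0.1445]
tool_rot: [3.141, 0.001, 1.673]
contact_force: [-0.3, -0.4, 0.7]
opening: 0.0918
grip_force: 0.0
```

```bash
python3 - <<'E'
from blk import *
w=cam('wrist'); save(w,'wrist4.png'); s=robot.observe(); print(s['tool_pos'],s['tool_rot'],s['opening'])
blk(w); print([(d['at'],d['p'],atz(w,d['at'],.016)) for d in robot.tip_of(w,'scraper_c')])
E
```

```text
[ 0.49753388 -0.32992351  0.14462498] [3.14056649e+00 1.06112595e-03 1.67222969e+00] 0.09135203904136072
[ 289  130   60  131 5963] rect c,size,ang [ 497.  -327.9] [ 44.3 108.1] 5.89
[([319.0, 188.4], 0.68, array([ 0.49679775, -0.32369843,  0.016     ])), ([351.6, 366.0], 0.65, array([ 0.5480966 , -0.50433996,  0.016     ])), ([316.8, 192.8], 0.62, array([ 0.49534819, -0.32771414,  0.016     ]))]
```

View pics/wrist4.png

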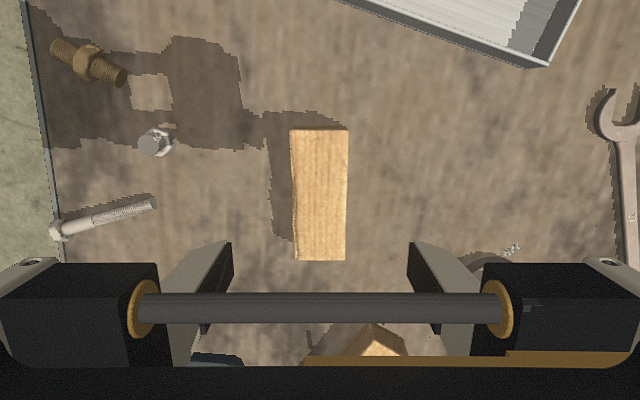

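The block is at (319,195), square to the jaws and centred. I descend and grip it about 10 mm above its underside.

{"name": "carry_out", "arguments": {"commands": [[[0.0015,-0.0005,0.04],0,1],[[0,0,0.04],0,1],[[0,0,0.0275],0,1],[[0,0,0.01],0,1],[[0,0,0],0,1],[[0,0,0],0,0.3],[[0,0,0],0,0.3],[[0,0,0],0,0.3],[[0,0,0],0,0.3],[[0,0,0],0,0.3],[[0,0,0],0,0.3]], "newtons": 50}}

```text
time: 13.8
tool_pos: [0.4965, -0.3286, 0.0263]
tool_rot: [3.141, 0.0, 1.669]
contact_force: [0.9, -0.9, 0.3]
opening: 0.0447
grip_force: 50.0
```

{"name": "carry_out", "arguments": {"commands": [[[0,0,-0.02],0,0.3],[[0,0,-0.05],0,0.3],[[0,0,-0.05],0,0.3],[[0.0431,0.0217,-0.016],0,0.3],[[0.0431,0.0217,-0.016],0,0.3],[[0.0431,0.0217,-0.016],0,0.3],[[0.0431,0.0217,-0.016],0,0.3],[[0.0431,0.0217,-0.016],0,0.3],[[0.0431,0.0217,-0.016],0,0.3],[[0,0,0],0,0.3],[[0,0,0],0,0.3],[[0,0,0],0,0.3]]}}

```text
time: 15.3
tool_pos: [0.6, -0.0596, 0.2415]
tool_rot: [-3.14, -0.0, 1.667]
contact_force: [0.5, -0.2, -2.3]
opening: 0.0447
grip_force: 50.0
```

```bash
python3 - <<'E'
from h import *
w=cam('wrist'); save(w,'wrist5.png'); s=robot.observe(); print(s['tool_pos'],s['tool_rot'],s['opening'],s['contact_force'])
for t in('open_edge','plate_far','reject','chip_0_c','chip_1_c','chip_2_c'):
    print(t,[(np.round(d['at'],1).tolist(),round(d['p'],2),atz(w,d['at'],.055 if t[0] in 'op' else .06).round(4).tolist()) for d in robot.tip_of(w,t)][:2])
a=cam('scene'); b=cam('side')
for c in (a,b):print([(np.round(d['at'],1).tolist(),round(d['p'],2)) for t in('open_edge','plate_far','reject') for d in robot.tip_of(c,t)])
E
```

```text
[ 0.60013748 -0.05970775  0.24157662] [-3.14030113e+00 -2.20783141e-04  1.66706859e+00] 0.04493292208057545 [-0.07575357 -0.36431957 -1.22153652]
open_edge [([305.1, 129.6], 0.2, [0.5814, -0.0126, 0.055])]
plate_far []
reject []
chip_0_c [([380.7, 79.3], 0.71, [0.646, 0.039, 0.06])]
chip_1_c [([309.2, 130.7], 0.81, [0.5855, -0.0128, 0.06])]
chip_2_c [([368.2, 142.0], 0.92, [0.6428, -0.0179, 0.06])]
[([327.6, 204.2], 0.8), ([312.8, 172.1], 0.92), ([329.7, 189.5], 0.45), ([330.7, 223.5], 0.23)]
[([319.9, 210.4], 0.93), ([202.0, 247.0], 0.6), ([269.5, 223.6], 0.79), ([239.3, 281.7], 0.63), ([282.4, 212.0], 0.44), ([240.6, 281.6], 0.54), ([240.8, 279.7], 0.35)]
```

View pics/wrist5.png

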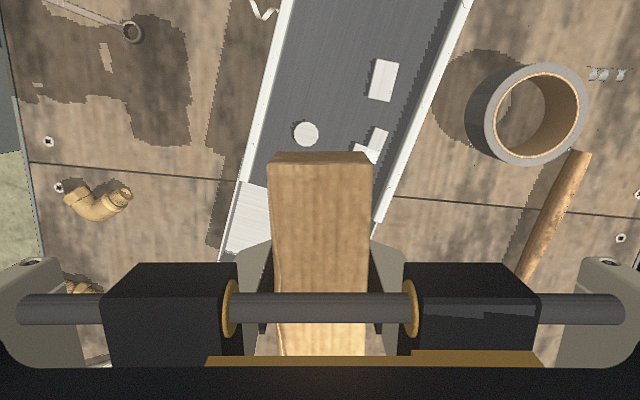

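The block is held square, and the rails run from (285,0) to (222,260) on the left and from (465,0) to (375,220) on the right. The side camera also finds the plug inside the basket at (240,281). I'll fit the table pose from the rails' outer top edges, which are 150 mm apart.

```bash
cat > tab.py <<'E'
from h import *
from scipy.optimize import least_squares
w=cam('wrist')
V=[('wrist1.png',[.58462,-.01974,.2044],[3.141096,0,1.570998],lambda r:293-35*r/240,lambda r:492-88*r/260,range(3,200,4)),
   ('wrist5.png',[.60014,-.05971,.24158],[-3.1403,-.0002,1.66707],lambda r:287-58*r/240,lambda r:468-91*r/220,range(3,170,4))]
def side(row,x0,s):
    xs=[x for x in range(int(x0)-22,int(x0)+23) if row[x,2]>165 and row[x,1]<55]
    return (min(xs)-.5,max(xs)+.5) if len(xs)>2 else None
D=[]
for f,p,e,fl,fr,rows in V:
    im=cv2.cvtColor(cv2.imread('pics/'+f),cv2.COLOR_BGR2HSV).astype(int); c=dict(w); T=np.eye(4); T[:3,:3]=Ro.from_euler('xyz',e).as_matrix(); T[:3,3]=p; c['M']=T@np.array(w['T_tool_cam'])
    for r in rows:
        l=side(im[r],fl(r),0); q=side(im[r],fr(r),1)
        if l: D.append((f,c,+1,(l[0],r),l[1]-l[0]))
        if q: D.append((f,c,-1,(q[1],r),q[1]-q[0]))
def res(t,w=None):
    x0,yw,sl=t; X=np.array([np.cos(yw),np.sin(yw)]);Y=np.array([-X[1],X[0]]); O=np.array([x0,-.0887]); out=[]
    for f,c,s,p,_ in D:
        P=atz(c,p,.067)
        P=atz(c,p,.067+sl*((P[:2]-O)@X)); out.append(((P[:2]-O)@Y-s*.075)*1000)
    return np.array(out)
for name in(None,'wrist1.png','wrist5.png'):
    D0=D; 
    if name: D=[d for d in D if d[0]==name]
    for fixed in(False,True):
        g=least_squares((lambda t:res([t[0],t[1],.03])) if fixed else res,[.592,1.34,.03],loss='soft_l1'); print(name,fixed,g.x[0],np.degrees(g.x[1]),g.x[2],'rms',np.sqrt(np.mean(res(g.x if not fixed else [g.x[0],g.x[1],.03])**2)),len(D))
    R=res(g.x)
    for ff in('wrist1.png','wrist5.png'):
        for s in(1,-1): print(ff,s,[round(r,1) for r,d in zip(R,D) if d[0]==ff and d[2]==s][::7])
    D=D0
E
python3 tab.py
```

```text
None False 0.592367871189902 78.00571680971251 0.014982775090034487 rms 2.0850305423404105 184
None True 0.5929437340281327 78.39647379116678 0.03 rms 1.9960610947547222 184
wrist1.png 1 [np.float64(-1.3), np.float64(-1.4), np.float64(11.0), np.float64(-0.9), np.float64(-0.3), np.float64(-1.2), np.float64(-0.6), np.float64(0.1)]
wrist1.png -1 [np.float64(0.3), np.float64(0.4), np.float64(-0.0), np.float64(0.2), np.float64(0.5), np.float64(0.8), np.float64(0.4), np.float64(0.8)]
wrist5.png 1 [np.float64(-1.1), np.float64(-0.7), np.float64(-0.3), np.float64(-0.7), np.float64(-0.3), np.float64(0.1)]
wrist5.png -1 [np.float64(-0.1), np.float64(0.3), np.float64(-0.1), np.float64(0.4), np.float64(0.9), np.float64(0.5)]
wrist1.png False 0.5923794530052452 77.9910529082756 0.015035032832468553 rms 2.0691885483784076 100
wrist1.png True 0.5930759195670517 78.42136243238676 0.03 rms 2.0074866702372534 100
wrist1.png 1 [np.float64(-1.3), np.float64(-1.4), np.float64(11.1), np.float64(-0.9), np.float64(-0.2), np.float64(-1.1), np.float64(-0.5), np.float64(0.2)]
wrist1.png -1 [np.float64(0.3), np.float64(0.5), np.float64(-0.0), np.float64(0.3), np.float64(0.6), np.float64(0.9), np.float64(0.5), np.float64(0.9)]
wrist5.png 1 []
wrist5.png -1 []
wrist5.png False 0.5924201125482458 78.05730904033294 0.014811807907085856 rms 2.0971376946087945 84
wrist5.png True 0.5929041207057263 78.40987807755947 0.03 rms 1.9785229140936946 84
wrist1.png 1 []
wrist1.png -1 []
wrist5.png 1 [np.float64(-1.2), np.float64(-0.8), np.float64(-0.3), np.float64(-0.8), np.float64(-0.3), np.float64(0.1)]
wrist5.png -1 [np.float64(-0.2), np.float64(0.2), np.float64(-0.2), np.float64(0.3), np.float64(0.8), np.float64(0.5)]
```

```bash
python3 - <<'E'
from h import *
w=cam('wrist'); T=np.eye(4); T[:3,:3]=Ro.from_euler('xyz',[-3.14154,-.0002,2.9113]).as_matrix(); T[:3,3]=[.592,.06051,.13164]; w['M']=T@np.array(w['T_tool_cam'])
im=cv2.cvtColor(cv2.imread('pics/wrist2.png'),cv2.COLOR_BGR2HSV).astype(int)
yw=np.radians(78.1); X=np.array([np.cos(yw),np.sin(yw)]);Y=np.array([-X[1],X[0]])
for r in range(154,178,3):
    xs=[x for x in range(90,500) if im[r,x,2]>165 and im[r,x,1]<55]; 
    if not xs: continue
    for x in(min(xs),max(xs)):
        o=[]
        for sl in(.01,.03,.05):
            P=atz(w,[x,r],.067+(0.246*sl if x>300 else 0))[:2]-[.5925,-.0887]; o.append((P@X*1000).round(1).item()); o.append((P@Y*1000).round(1).item())
        print(r,x,o)
# rail line direction in this view
q=[]
for x in range(130,460,10):
    ys=[y for y in range(140,172) if im[y,x,2]>165 and im[y,x,1]<55]
    if ys: q.append((x,min(ys)-.5))
for sl in(.01,.03,.05):
    P=np.array([atz(w,p,.067+sl*.246*(p[0]-100)/385)[:2] for p in q]); f=np.polyfit(P[:,1],P[:,0],1); print(sl,'yaw',90-np.degrees(np.arctan(f[0])),((P-[.5925,-.0887])@Y).mean())
E
```

```text
154 90 [6.6, 80.5, 6.6, 80.5, 6.6, 80.5]
154 151 [43.6, 79.8, 43.6, 79.8, 43.6, 79.8]
157 90 [6.2, 78.7, 6.2, 78.7, 6.2, 78.7]
157 484 [247.6, 73.9, 245.1, 74.9, 242.7, 75.9]
160 90 [5.7, 76.8, 5.7, 76.8, 5.7, 76.8]
160 485 [248.4, 72.1, 246.0, 73.1, 243.5, 74.1]
163 90 [5.3, 75.0, 5.3, 75.0, 5.3, 75.0]
163 485 [248.6, 70.2, 246.2, 71.2, 243.8, 72.3]
166 90 [4.9, 73.1, 4.9, 73.1, 4.9, 73.1]
166 484 [248.3, 68.3, 245.9, 69.4, 243.4, 70.5]
169 90 [4.4, 71.2, 4.4, 71.2, 4.4, 71.2]
169 484 [248.5, 66.4, 246.1, 67.6, 243.7, 68.7]
172 90 [4.0, 69.3, 4.0, 69.3, 4.0, 69.3]
172 482 [247.5, 64.6, 245.1, 65.8, 242.7, 67.0]
175 90 [3.5, 67.4, 3.5, 67.4, 3.5, 67.4]
175 233 [92.5, 65.6, 92.5, 65.6, 92.5, 65.6]
0.01 yaw 76.35304488994913 0.07626104018303241
0.03 yaw 76.56513946516121 0.07672077242990172
0.05 yaw 76.7815007855636 0.07718050467677107
```

{"name": "carry_out", "arguments": {"commands": [[[0.0429,0.0132,0],0,0.3],[[0.0429,0.0132,0],0,0.3],[[0.0429,0.0132,0],0,0.3],[[0.0429,0.0132,0],0,0.3],[[0,0,0.016],-0.157,0.3],[[0,0,0.016],-0.157,0.3],[[0,0,0.016],-0.157,0.3],[[0,0,0.016],-0.157,0.3],[[0,0,0.016],-0.157,0.3],[[0,0,0.016],-0.157,0.3],[[0,0,0.016],-0.157,0.3],[[0,0,0.016],-0.157,0.3],[[0,0,0],0,0.3],[[0,0,0],0,0.3]]}}

```text
time: 17.9
tool_pos: [0.6369, 0.1175, 0.1149]
tool_rot: [3.141, 0.001, 2.922]
contact_force: [0.2, -0.6, -2.1]
opening: 0.0447
grip_force: 50.0
```

```bash
python3 - <<'E'
from h import *
s=robot.observe(); print(s['tool_pos'],s['tool_rot'],s['contact_force'])
a=cam('scene'); b=cam('side'); w=cam('wrist'); save(w,'wrist6.png');save(a,'scene6.png');save(b,'side6.png')
i=[cv2.resize(w['pixels'],(640,400))[50:350], np.hstack([cv2.resize(a['pixels'][140:220,285:365],(320,300)),cv2.resize(b['pixels'][180:260,250:350],(320,300))])]
cv2.imwrite('pics/hover.png',cv2.cvtColor(np.vstack(i),cv2.COLOR_RGB2BGR))
E
```

```text
[0.63685195 0.11750981 0.11491632] [3.14127844e+00 1.00476382e-03 2.92177429e+00] [ 0.16901114 -0.62825255 -2.13914755]
```

View pics/hover.png

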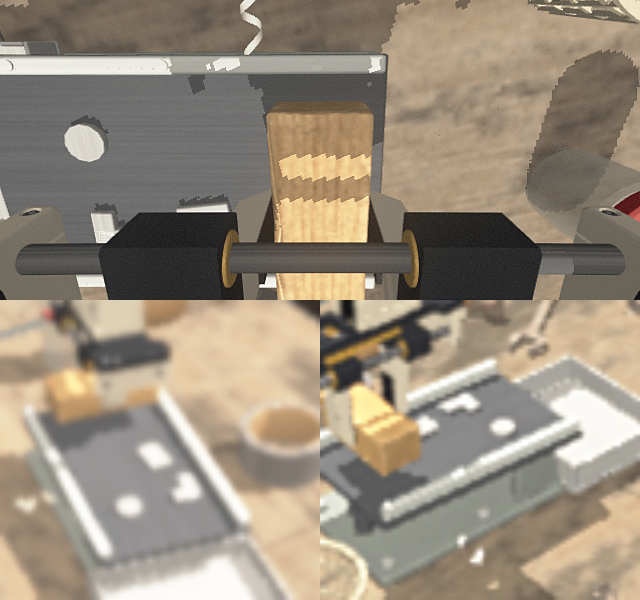

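The hover picture shows the block hanging square between the rails, behind the chips. Before lowering it I'll check the sideways gap and the rear overhang numerically.

```bash
python3 - <<'E'
from h import *
w=cam('wrist'); im=cv2.cvtColor(w['pixels'],cv2.COLOR_RGB2HSV).astype(int); s=robot.observe()
R=Ro.from_euler('xyz',s['tool_rot']).as_matrix()
q=[]
for x in list(range(70,150,8))+[180,210,235,350,360,370,380]:
    ys=[y for y in range(95,130) if im[y,x,2]>150 and im[y,x,1]<60]
    if ys: q.append((x,min(ys)-.5,max(ys)+.5))
print(q[::3])
for sl in(.01,.03,.05):
    P=np.array([(R.T@(atz(w,p[:2],.067+sl*(.205+(p[0]-320)*.0007))-s['tool_pos']))[:2]*1000 for p in q]); f=np.polyfit(P[:,1],P[:,0],1); 
    xs=[x for x in range(330,420) if im[112,x,2]>150 and im[112,x,1]<60]
    e=(R.T@(atz(w,[max(xs)+.5,112],.067+sl*.246)-s['tool_pos']))[:2]*1000
    xs2=[(r,max([x for x in range(330,420) if im[r,x,2]<110 and im[r,x,1]<60] or [0])) for r in(140,150,160,180)]
    print(sl,'rail outer at tool x',f[1],'tilt deg',np.degrees(np.arctan(f[0])),'rear end tool y',e,xs2)
E
```

```text
[(70, 106.5, 124.5), (94, 106.5, 124.5), (118, 106.5, 124.5), (142, 106.5, 124.5), (235, 106.5, 121.5), (370, 105.5, 122.5)]
0.01 rail outer at tool x 75.39531895182384 tilt deg 0.39609289115820845 rear end tool y [72.19599822 34.77901204] [(140, 385), (150, 385), (160, 384), (180, 383)]
0.03 rail outer at tool x 75.5510831986549 tilt deg 0.4532223263951035 rear end tool y [72.46735774 33.85543302] [(140, 385), (150, 385), (160, 384), (180, 383)]
0.05 rail outer at tool x 75.70728766458487 tilt deg 0.5113001024275983 rear end tool y [72.73871726 32.931854  ] [(140, 385), (150, 385), (160, 384), (180, 383)]
```

{"name": "carry_out", "arguments": {"commands": [[[0,0,0.01],0,0.3],[[0,0,0.006],0,0.3],[[0,0,0],0,0.3],[[0,0,0],0,0.3],[[0,0,0],0,0.3]]}}

```text
time: 18.73
tool_pos: [0.6367, 0.1175, 0.0985]
tool_rot: [3.141, 0.001, 2.925]
contact_force: [-0.2, 0.0, -1.8]
opening: 0.0447
grip_force: 50.0
```

{"name": "carry_out", "arguments": {"commands": [[[0,0,0.002],0,0.3],[[0,0,0.001],0,0.3],[[0,0,0],0,0.3]]}}

```text
time: 19.1
tool_pos: [0.6364, 0.1175, 0.0951]
tool_rot: [-3.142, -0.0, 2.925]
contact_force: [-0.1, -0.4, -1.8]
opening: 0.0448
grip_force: 50.0
```

{"name": "carry_out", "arguments": {"commands": [[[0,0,0.001],0,0.3],[[0,0,0.001],0,0.3],[[0,0,0],0,0.3]]}}

```text
time: 19.48
tool_pos: [0.6364, 0.1174, 0.0931]
tool_rot: [-3.142, -0.0, 2.925]
contact_force: [-0.2, -0.3, -2.1]
opening: 0.0445
grip_force: 50.0
```

{"name": "carry_out", "arguments": {"commands": [[[0,0,0.001],0,0.3],[[0,0,0],0,0.3],[[0,0,0],0,0.3]]}}

```text
time: 19.85
tool_pos: [0.6365, 0.1175, 0.0922]
tool_rot: [-3.142, 0.0, 2.925]
contact_force: [0.7, 0.6, -1.6]
opening: 0.0446
grip_force: 50.0
```

{"name": "carry_out", "arguments": {"commands": [[[0,0,0.001],0,0.3],[[0,0,0],0,0.3],[[0,0,0],0,0.3]]}}

```text
time: 20.23
tool_pos: [0.6365, 0.1175, 0.0912]
tool_rot: [3.142, 0.0, 2.925]
contact_force: [-0.5, -0.1, -2.2]
opening: 0.0447
grip_force: 50.0
```

{"name": "carry_out", "arguments": {"commands": [[[0,0,0.0007],0,0.3],[[0,0,0.0007],0,0.3],[[0,0,0],0,0.3]]}}

```text
time: 20.6
tool_pos: [0.6364, 0.1174, 0.0897]
tool_rot: [-3.142, -0.0, 2.925]
contact_force: [0.5, 0.3, -2.6]
opening: 0.0447
grip_force: 50.0
```

{"name": "carry_out", "arguments": {"commands": [[[0,0,0.001],0,0.3],[[0,0,0],0,0.3]]}}

```text
time: 20.85
tool_pos: [0.6364, 0.1175, 0.0887]
tool_rot: [-3.142, -0.0, 2.925]
contact_force: [0.7, 0.8, -2.0]
opening: 0.0448
grip_force: 50.0
```

{"name": "carry_out", "arguments": {"commands": [[[0,0,0.001],0,0.3],[[0,0,0],0,0.3]]}}

```text
time: 21.1
tool_pos: [0.6364, 0.1174, 0.0877]
tool_rot: [-3.142, -0.0, 2.925]
contact_force: [-0.7, -0.4, -3.0]
opening: 0.0446
grip_force: 50.0
```

{"name": "carry_out", "arguments": {"commands": [[[0,0,0.001],0,0.3],[[0,0,0],0,0.3]]}}

```text
time: 21.35
tool_pos: [0.6365, 0.1175, 0.0872]
tool_rot: [3.142, 0.0, 2.925]
contact_force: [-0.8, -0.9, 0.3]
opening: 0.0447
grip_force: 50.0
```

{"name": "carry_out", "arguments": {"commands": [[[0,0,0.0008],0,0.3],[[0,0,0],0,0.3]]}}

```text
time: 21.6
tool_pos: [0.6366, 0.1175, 0.0869]
tool_rot: [3.141, 0.001, 2.925]
contact_force: [-2.8, -0.5, 4.6]
opening: 0.0446
grip_force: 50.0
```

{"name": "carry_out", "arguments": {"commands": [[[0,0,0.0005],0,0.3],[[0,0,0],0,0.3]]}}

```text
time: 21.85
tool_pos: [0.6366, 0.1175, 0.0867]
tool_rot: [3.141, 0.001, 2.925]
contact_force: [-3.7, -0.7, 7.4]
opening: 0.0448
grip_force: 50.0
```

{"name": "carry_out", "arguments": {"commands": [[[0,0,0.0005],-0.008,0.3],[[0,-0.001,0.0005],0,0.3],[[0,-0.004,0.0001],0,0.3],[[0,-0.006,0.00015],0,0.3],[[0,0,0],0,0.3]]}}

```text
time: 22.48
tool_pos: [0.6357, 0.1074, 0.0864]
tool_rot: [3.139, 0.004, 2.932]
contact_force: [-0.1, 1.8, 7.5]
opening: 0.0448
grip_force: 50.0
```

{"name": "carry_out", "arguments": {"commands": [[[0,-0.006,0.0005],0,0.3],[[0,-0.008,0.0005],0,0.3],[[0,-0.008,0.0002],0,0.3],[[0,-0.008,0.0002],0,0.3]]}}

```text
time: 22.98
tool_pos: [0.63, 0.0787, 0.0854]
tool_rot: [3.138, 0.006, 2.933]
contact_force: [1.0, 5.1, 9.7]
opening: 0.0445
grip_force: 50.0
```

{"name": "carry_out", "arguments": {"commands": [[[0,-0.008,0.0002],0,0.3],[[0,-0.008,0.0002],0,0.3],[[0,-0.008,0.0002],0,0.3],[[0,-0.008,0.0002],0,0.3]]}}

```text
time: 23.48
tool_pos: [0.6234, 0.0474, 0.0846]
tool_rot: [3.138, 0.006, 2.933]
contact_force: [1.8, 5.9, 11.1]
opening: 0.0446
grip_force: 50.0
```

{"name": "carry_out", "arguments": {"commands": [[[0,-0.008,0.0002],0,0.3],[[0,-0.008,0.0002],0,0.3],[[0,-0.008,0.0002],0,0.3],[[0,-0.008,0.0002],0,0.3],[[0,-0.008,0.0002],0,0.3]]}}

```text
time: 24.1
tool_pos: [0.6151, 0.0081, 0.0835]
tool_rot: [3.138, 0.006, 2.933]
contact_force: [0.3, 6.6, 12.0]
opening: 0.045
grip_force: 50.0
```

{"name": "carry_out", "arguments": {"commands": [[[0,-0.008,0.0002],0,0.3],[[0,-0.008,0.0002],0,0.3],[[0,-0.008,0.0002],0,0.3]]}}

```text
time: 24.48
tool_pos: [0.6101, -0.0154, 0.0829]
tool_rot: [3.139, 0.006, 2.932]
contact_force: [0.8, 6.1, 11.3]
opening: 0.0453
grip_force: 50.0
```

```bash
cat > chk.py <<'E'
from h import *
s=robot.observe(); print(s['tool_pos'],s['tool_rot'],s['contact_force'])
a=cam('scene');b=cam('side');w=cam('wrist'); n=s['time']; save(a,f'a{n:.1f}.png');save(b,f'b{n:.1f}.png');save(w,f'w{n:.1f}.png')
for t in('chip_0_c','chip_1_c','chip_2_c'):
    for k,c in(('a',a),('b',b)): print(t,k,[(np.round(d['at'],1).tolist(),round(d['p'],2),atz(c,d['at'],.058).round(3).tolist()) for d in robot.tip_of(c,t)][:2])
# wrist: rail top outer edge & open-edge end, in tool frame
im=cv2.cvtColor(w['pixels'],cv2.COLOR_RGB2HSV).astype(int); R=Ro.from_euler('xyz',s['tool_rot']).as_matrix()
for x in range(180,420,40):
    col=im[60:170,x]; print(x,[60+i for i in range(1,110) if ((col[i,2]>150 and col[i,1]<60)!=(col[i-1,2]>150 and col[i-1,1]<60))][:6])
E
python3 chk.py
```

```text
[ 0.61009929 -0.01541701  0.08289213] [3.13855069 0.00557918 2.93248197] [ 0.76976418  6.09613131 11.34863429]
chip_0_c a [([333.9, 197.3], 0.62, [0.631, -0.06, 0.058]), ([330.2, 215.9], 0.36, [0.562, -0.136, 0.058])]
chip_0_c b []
chip_1_c a [([319.7, 199.4], 0.5, [0.579, -0.041, 0.058])]
chip_1_c b [([318.4, 215.8], 0.42, [0.547, -0.031, 0.058]), ([241.6, 278.7], 0.26, [0.502, 0.353, 0.058])]
chip_2_c a [([338.8, 202.6], 0.57, [0.63, -0.095, 0.058])]
chip_2_c b []
180 [87, 91, 92, 103, 104, 124]
220 [88, 91, 93, 102, 104, 124]
260 [105, 124]
300 [105, 125]
340 [105, 124]
380 [105, 124]
```

{"name": "carry_out", "arguments": {"commands": [[[0,-0.008,0.0002],0,0.3],[[0,-0.008,0.0002],0,0.3],[[0,-0.008,0.0002],0,0.3],[[0,-0.008,0.0002],0,0.3],[[0,-0.008,0.0002],0,0.3]]}}

```text
time: 25.55
tool_pos: [0.6018, -0.0547, 0.0818]
tool_rot: [3.139, 0.005, 2.932]
contact_force: [1.2, 6.3, 12.2]
opening: 0.0449
grip_force: 50.0
```

```bash
python3 chk.py; python3 - <<'E'
from h import *
w=cam('wrist'); im=cv2.cvtColor(w['pixels'],cv2.COLOR_RGB2HSV).astype(int); save(w,'wE.png')
for r in(106,108,110,112,115,118,121,124,128,135,142,150,160): print(r,' '.join(str(v) for v in im[r,180:300:4,2]))
print([(r,im[r,180:300:8,1].tolist()) for r in(112,135)])
E
```

```text
[ 0.60176175 -0.05466827  0.08181883] [3.13891398 0.00538589 2.93240224] [ 1.18351768  6.32175459 12.16357   ]
chip_0_c a [([333.2, 205.3], 0.61, [0.603, -0.096, 0.058])]
chip_0_c b []
chip_1_c a [([323.2, 204.8], 0.59, [0.574, -0.073, 0.058])]
chip_1_c b []
chip_2_c a [([339.6, 200.8], 0.58, [0.638, -0.088, 0.058])]
chip_2_c b [([318.3, 208.4], 0.72, [0.578, -0.069, 0.058])]
180 [87, 90, 92]
220 [88, 90, 92]
260 [88, 90, 93, 95, 97, 103]
300 [88, 89, 90, 91, 105, 124]
340 [105, 124]
380 [105, 124]
106 220 222 216 223 218 220 227 143 231 221 218 222 214 221 218 218 220 217 217 222 79 167 164 163 164 162 159 161 159 159
108 223 219 221 221 214 220 227 226 220 222 220 222 214 223 215 220 221 216 218 221 124 173 170 172 167 170 166 171 173 169
110 222 220 219 221 216 217 224 217 218 221 217 221 213 223 215 216 220 214 219 221 112 174 172 174 173 176 171 174 173 171
112 220 222 218 218 215 221 225 215 217 219 217 221 215 223 218 220 221 214 217 220 104 172 174 170 171 174 175 168 173 170
115 221 222 217 218 220 218 225 211 217 219 217 220 216 222 215 220 220 216 216 216 89 171 163 164 16
[... 408 characters left out ...]
19 218 218 225 214 220 221 221 217 222 221 215 217 221 221 215 215 87 82 83 85 87 81 71 90 82 81
135 214 220 218 216 222 213 221 214 219 225 223 214 224 219 219 218 217 218 213 213 134 83 86 84 84 84 83 75 80 82
142 213 220 223 218 223 215 221 221 215 222 221 217 223 220 221 219 215 220 213 218 148 83 80 85 85 87 81 80 83 76
150 217 220 221 216 219 216 218 225 211 220 220 217 220 219 220 220 216 218 210 215 201 87 79 81 83 87 84 77 83 78
160 215 215 221 217 217 217 216 227 211 220 220 218 220 218 219 218 218 219 213 219 238 88 80 107 101 104 99 98 102 107
[(112, [14, 16, 17, 14, 18, 15, 14, 20, 17, 15, 17, 15, 15, 13, 16]), (135, [18, 15, 13, 13, 15, 14, 13, 16, 19, 19, 17, 12, 21, 18, 10])]
```

```bash
python3 - <<'E'
from h import *
w=cam('wrist'); s=robot.observe(); R=Ro.from_euler('xyz',s['tool_rot']).as_matrix()
im=cv2.cvtColor(w['pixels'],cv2.COLOR_RGB2HSV).astype(int)
for r,z in((112,.067),(120,.067),(135,.055),(145,.055),(155,.055)):
    c=[x for x in range(240,300) if im[r,x,2]<190][0]-.5
    print(r,c,(R.T@(atz(w,[c,r],z)-s['tool_pos'])*1000).round(1))
print([(r,[x for x in range(200,420) if im[r,x,1]>90][:1],[x for x in range(200,420) if im[r,x,1]>90][-1:]) for r in(165,175,185,195)])
for r in(170,180,190):
    xs=[x for x in range(200,420) if im[r,x,1]>90]
    if xs: print(r,[(R.T@(atz(w,[x,r],s['tool_pos'][2]+.006)-s['tool_pos'])*1000).round(1).tolist() for x in(xs[0],xs[-1])])
E
```

```text
112 258.5 [ 74.  -27.8  14.4]
120 258.5 [ 70.5 -28.   14.4]
135 259.5 [ 62.4 -30.   26.5]
145 259.5 [ 57.4 -30.3  26.5]
155 260.5 [ 52.4 -30.1  26.5]
[(165, [267], [373]), (175, [267], [372]), (185, [267], [372]), (195, [268], [371])]
170 [[52.1, -21.9, -6.3], [52.1, 21.3, -6.3]]
180 [[47.9, -22.1, -6.3], [47.9, 21.5, -6.2]]
190 [[43.5, -21.9, -6.2], [43.5, 21.3, -6.2]]
```

{"name": "carry_out", "arguments": {"commands": [[[0,-0.006,0.00015],0,0.3],[[0,-0.006,0.00015],0,0.3],[[0,0,0],0,0.3]]}}

```text
time: 26.48
tool_pos: [0.5992, -0.0671, 0.0815]
tool_rot: [3.14, 0.005, 2.932]
contact_force: [0.2, 4.1, 12.8]
opening: 0.0444
grip_force: 50.0
```

```bash
python3 chk.py | head -8; python3 - <<'E'
from h import *
w=cam('wrist'); s=robot.observe(); R=Ro.from_euler('xyz',s['tool_rot']).as_matrix()
im=cv2.cvtColor(w['pixels'],cv2.COLOR_RGB2HSV).astype(int)
for r,z in((112,.067),(120,.067),(135,.055),(145,.055),(150,.055)):
    c=[x for x in range(240,400) if im[r,x,2]<190][0]-.5
    print(r,c,(R.T@(atz(w,[c,r],z)-s['tool_pos'])*1000).round(1))
E
```

```text
[ 0.59916997 -0.06707039  0.08151897] [3.1400104  0.00531087 2.93219884] [ 0.22097653  4.0761559  12.83357345]
chip_0_c a [([336.2, 217.2], 0.46, [0.577, -0.153, 0.058])]
chip_0_c b [([312.1, 206.8], 0.27, [0.602, -0.065, 0.058])]
chip_1_c a [([322.7, 214.6], 0.55, [0.543, -0.116, 0.058])]
chip_1_c b []
chip_2_c a [([302.8, 149.8], 0.44, [0.696, 0.277, 0.058]), ([339.7, 211.1], 0.42, [0.606, -0.134, 0.058])]
chip_2_c b []
180 [88, 90, 92]
112 271.5 [ 74.1 -21.9  14.1]
120 270.5 [ 70.6 -22.5  14.1]
135 270.5 [ 62.4 -24.5  26.2]
145 276.5 [ 57.5 -21.8  26.2]
150 280.5 [ 55.  -19.9  26.2]
```

```bash
python3 - <<'E'
from h import *
w=cam('wrist'); s=robot.observe(); R=Ro.from_euler('xyz',s['tool_rot']).as_matrix()
im=cv2.cvtColor(w['pixels'],cv2.COLOR_RGB2HSV).astype(int)
for r in(108,112,116,120,130,140,145,150,155): print(r,' '.join(str(v) for v in im[r,260:310:2,2]))
p=np.array([proj(w,s['tool_pos']+R@np.array([x,y,z])) for x,y,z in((.074,-.017,.0141),(.058,-.017,.0262))]); print(p)
a=cam('scene')
for q in([336.2,217.2],[322.7,214.6],[339.7,211.1]): print(((atz(a,q,.006)[:2]-[.5925,-.087])@np.array([[.208,-.978],[.978,.208]])).round(3))
E
```

```text
108 219 223 217 215 211 227 146 150 157 152 152 107 73 132 163 177 174 172 172 170 173 171 171 170 172
112 216 219 221 216 219 217 169 147 158 151 155 118 74 128 151 172 173 177 173 172 172 169 171 172 171
116 217 223 219 213 217 219 228 147 157 157 156 119 76 121 148 168 170 165 166 166 167 169 165 165 165
120 219 222 220 217 213 229 148 149 161 152 154 135 74 124 155 166 167 170 170 168 170 168 169 165 168
130 220 220 219 218 213 213 227 142 155 153 152 155 69 82 84 88 88 88 81 82 80 82 82 80 80
140 221 219 220 220 218 216 232 142 153 158 149 159 80 86 88 89 84 83 87 81 88 82 81 80 77
145 222 220 220 218 220 216 222 220 228 147 151 157 80 79 86 81 86 85 86 85 82 85 80 82 80
150 221 218 221 219 220 213 219 216 224 237 239 150 121 81 85 81 84 84 83 84 86 82 76 85 75
155 220 218 221 222 220 215 225 114 101 106 113 112 112 108 106 104 104 103 102 105 97 99 104 104 106
[[282.48635333 112.15782735]
 [286.1718462  144.00071853]]
[-0.021 -0.021]
[0.01  0.022]
[ 0.005 -0.046]
```

The front face is now about 4–5 mm past the edge (edge at column 283). The scene camera puts the chips in the tray. I'll lift the block and carry it back to its old place.

{"name": "carry_out", "arguments": {"commands": [[[0,0,-0.015],0,0.3],[[0,0,-0.035],0,0.3],[[0,0,-0.035],0,0.3],[[0.0076,-0.0461,0],0,0.3],[[0.0076,-0.0461,0],0,0.3],[[0.0076,-0.0461,0],0,0.3],[[0.0076,-0.0461,0],0,0.3],[[0.0076,-0.0461,0],0,0.3],[[0.0076,-0.0461,0],0,0.3],[[0,0,0],0.1807,0.3],[[0,0,0],0.1807,0.3],[[0,0,0],0.1807,0.3],[[0,0,0],0.1807,0.3],[[0,0,0],0.1807,0.3],[[0,0,0],0.1807,0.3],[[0,0,0],0.1807,0.3],[[0,0,0],0,0.3],[[0,0,0],0,0.3]]}}

```text
time: 29.32
tool_pos: [0.4952, -0.3286, 0.1642]
tool_rot: [-3.141, -0.0, 1.671]
contact_force: [0.1, 0.2, -2.6]
opening: 0.0448
grip_force: 50.0
```

```bash
cat > fin.py <<'E'
from h import *
s=robot.observe(); print(s['tool_pos'],s['tool_rot'],s['contact_force'])
a=cam('scene');b=cam('side'); T=np.array([[.208,-.978],[.978,.208]])
def X(c,n,z): return [(np.round(d['at'],1).tolist(),round(d['p'],2),atz(c,d['at'],z).round(3)[:2].tolist(),((atz(c,d['at'],z)[:2]-[.5925,-.087])@T).round(3).tolist()) for d in robot.tip_of(c,n) if d['p']>.25][:3]
for t in('chip_0_c','chip_1_c','chip_2_c'): print(t,'a',X(a,t,.006),'b',X(b,t,.006))
for t,z in(('reject_c',.02),('pot_c',.036),('jar_c',.043),('scraper_c',.016)): print(t,'a',X(a,t,z),'b',X(b,t,z))
# plate pixels: bright spots on plate interior
P=lambda c,x,y,z:proj(c,np.append(np.array([.5925,-.087])+T@[x,y],z))
for k,c in(('a',a),('b',b)):
    g=[[int(cv2.cvtColor(c['pixels'],cv2.COLOR_RGB2GRAY)[tuple(np.round(P(c,x,y,.055+.026*x)).astype(int)[::-1])]) for y in(-.05,-.03,-.01,.01,.03,.05)] for x in np.arange(.01,.24,.02)]
    print(k,g)
E
python3 fin.py
```

```text
[ 0.49523854 -0.32857224  0.16422701] [-3.14147048e+00 -6.05796590e-05  1.67140093e+00] [ 0.05578796  0.15437548 -2.57572519]
chip_0_c a [] b [([244.4, 254.7], 0.65, [0.638, 0.219], [0.309, 0.02])]
chip_1_c a [([329.8, 225.9], 0.62, [0.562, -0.136], [-0.055, 0.019]), ([324.4, 214.3], 0.38, [0.579, -0.074], [0.01, 0.016])] b [([318.2, 217.7], 0.44, [0.597, -0.089], [-0.001, -0.005])]
chip_2_c a [] b []
reject_c a [] b [([237.4, 280.3], 0.54, [0.546, 0.332], [0.4, 0.133]), ([241.1, 280.1], 0.48, [0.538, 0.325], [0.392, 0.139])]
pot_c a [([233.8, 176.5], 0.86, [0.367, 0.292], [0.324, 0.299])] b [([295.3, 292.7], 0.63, [0.368, 0.291], [0.323, 0.298])]
jar_c a [([331.5, 216.7], 0.59, [0.573, -0.13], [-0.046, 0.01])] b [([201.9, 244.9], 0.64, [0.737, 0.296], [0.404, -0.061])]
scraper_c a [([350.4, 238.1], 0.88, [0.585, -0.233], [-0.145, -0.023]), ([398.5, 303.1], 0.64, [0.55, -0.524], [-0.437, -0.05]), ([397.9, 299.7], 0.62, [0.557, -0.514], [-0.426, -0.054])] b [([392.8, 175.5], 0.59, [0.556, -0.511], [-0.422, -0.052]), ([382.5, 166.3], 0.57, [0.636, -0.561], [-0.455, -0.141]), ([381.1, 167.4], 0.49, [0.635, -0.549], [-0.443, -0.137])]
a [[43, 235, 205, 152, 149, 149], [114, 220, 154, 153, 151, 148], [138, 149, 152, 152, 149, 148], [147, 149, 152, 153, 150, 149], [147, 151, 152, 154, 152, 150], [143, 150, 151, 154, 153, 152], [142, 150, 149, 154, 154, 154], [141, 150, 151, 154, 154, 154], [146, 150, 151, 154, 154, 154], [148, 152, 153, 154, 154, 154], [145, 152, 154, 154, 154, 154], [152, 154, 154, 154, 154, 154]]
b [[136, 135, 138, 139, 134, 253], [138, 137, 141, 140, 136, 254], [138, 136, 137, 140, 135, 255], [140, 138, 138, 140, 134, 255], [137, 139, 138, 140, 137, 255], [138, 139, 138, 141, 139, 255], [137, 138, 138, 141, 139, 255], [139, 138, 138, 140, 140, 255], [138, 137, 138, 140, 141, 255], [139, 138, 140, 140, 142, 255], [143, 140, 141, 141, 140, 255], [146, 141, 143, 142, 140, 255]]
```

The plate is clear in the side view. The few bright or dark points in the scene view are the held block and gripper in front of it. Now I lower the block.

{"name": "carry_out", "arguments": {"commands": [[[0,0,0.04],0,0.3],[[0,0,0.045],0,0.3],[[0,0,0.035],0,0.3],[[0,0,0.01],0,0.3],[[0,0,0],0,0.3],[[0,0,0],0,0.3]]}}

```text
time: 30.88
tool_pos: [0.4963, -0.3293, 0.0359]
tool_rot: [3.139, 0.002, 1.668]
contact_force: [-0.0, 0.3, -1.6]
opening: 0.0445
grip_force: 50.0
```

{"name": "carry_out", "arguments": {"commands": [[[0,0,0.003],0,0.3],[[0,0,0.001],0,0.3],[[0,0,0],0,0.3]]}}

```text
time: 31.25
tool_pos: [0.4954, -0.3286, 0.0304]
tool_rot: [3.141, 0.0, 1.668]
contact_force: [-0.2, 0.8, -2.3]
opening: 0.0446
grip_force: 50.0
```

{"name": "carry_out", "arguments": {"commands": [[[0,0,0.002],0,0.3],[[0,0,0.0012],0,0.3],[[0,0,0],0,0.3]]}}

```text
time: 31.62
tool_pos: [0.4953, -0.3285, 0.0268]
tool_rot: [-3.141, -0.0, 1.668]
contact_force: [0.3, -0.0, -2.3]
opening: 0.0448
grip_force: 50.0
```

{"name": "carry_out", "arguments": {"commands": [[[0,0,0.0008],0,0.3],[[0,0,0],0,0.3]]}}

```text
time: 31.88
tool_pos: [0.4954, -0.3286, 0.0263]
tool_rot: [3.141, 0.0, 1.668]
contact_force: [0.1, 0.0, -1.6]
opening: 0.0446
grip_force: 50.0
```

{"name": "carry_out", "arguments": {"commands": [[[0,0,0.0007],0,0.3],[[0,0,0],0,0.3]]}}

```text
time: 32.12
tool_pos: [0.4954, -0.3286, 0.0263]
tool_rot: [3.141, 0.0, 1.668]
contact_force: [-1.7, 0.8, 4.1]
opening: 0.0446
grip_force: 50.0
```

{"name": "carry_out", "arguments": {"commands": [[[0,0,0.0005],0,0.3],[[0,0,0],0,0.3]]}}

```text
time: 32.38
tool_pos: [0.4954, -0.3286, 0.0263]
tool_rot: [3.141, 0.001, 1.668]
contact_force: [-4.2, 2.1, 8.9]
opening: 0.0449
grip_force: 50.0
```

{"name": "carry_out", "arguments": {"commands": [[[0,0,-0.001],0,0.3],[[0,0,0],0,0.8],[[0,0,0],0,0.8],[[0,0,0],0,0.8],[[0,0,0],0,0.8],[[0,0,-0.02],0,0.8],[[0,0,-0.05],0,0.8],[[0,0,-0.05],0,0.8],[[-0.03,0,-0.05],0,0.8],[[-0.04,0,-0.04],0,0.8],[[0,0,0],0,0.8],[[0,0,0],0,0.8]]}}

```text
time: 33.88
tool_pos: [0.5016, -0.3976, 0.2348]
tool_rot: [-3.14, -0.002, 1.668]
contact_force: [0.4, 0.9, 0.9]
opening: 0.0735
grip_force: 0.0
```

```bash
python3 fin.py; python3 - <<'E'
from blk import *
w=cam('wrist'); blk(w); print(robot.observe()['time'])
for t in('chip_0_c','chip_1_c','chip_2_c'): print([(d['at'],d['p'],atz(w,d['at'],.006)) for d in robot.tip_of(w,t)][:2])
E
```

```text
[ 0.50163205 -0.39759335  0.2348133 ] [-3.14048423e+00 -1.90198752e-03  1.66759721e+00] [0.40694282 0.8818671  0.8544061 ]
chip_0_c a [([329.9, 217.5], 0.45, [0.587, -0.1], [-0.014, 0.002])] b []
chip_1_c a [([321.5, 214.8], 0.58, [0.568, -0.071], [0.011, 0.027])] b []
chip_2_c a [([340.2, 211.8], 0.36, [0.638, -0.096], [0.001, -0.047])] b []
reject_c a [] b [([240.3, 280.9], 0.4, [0.537, 0.329], [0.395, 0.14]), ([240.3, 282.3], 0.36, [0.533, 0.333], [0.399, 0.146])]
pot_c a [([231.7, 177.0], 0.83, [0.359, 0.294], [0.324, 0.308]), ([322.5, 215.0], 0.4, [0.554, -0.099], [-0.02, 0.035])] b [([297.4, 294.1], 0.75, [0.36, 0.292], [0.322, 0.307])]
jar_c a [([311.2, 171.1], 0.65, [0.655, 0.141], [0.236, -0.014]), ([302.8, 144.9], 0.51, [0.727, 0.33], [0.436, -0.045])] b [([201.3, 248.5], 0.77, [0.723, 0.309], [0.415, -0.045]), ([238.3, 283.2], 0.41, [0.51, 0.359], [0.419, 0.173])]
scraper_c a [([349.2, 266.5], 0.78, [0.506, -0.332], [-0.257, 0.033]), ([397.4, 304.3], 0.72, [0.545, -0.526], [-0.439, -0.044]), ([344.3, 266.4], 0.65, [0.493, -0.323], [-0.251, 0.048])] b [([380.3, 199.6], 0.82
[... 390 characters left out ...]
 149, 154, 152, 154], [145, 150, 149, 153, 153, 154], [146, 151, 152, 153, 153, 154], [144, 151, 154, 153, 153, 153], [151, 152, 154, 153, 153, 153]]
b [[137, 136, 139, 139, 135, 253], [137, 136, 140, 140, 135, 254], [138, 136, 137, 140, 135, 255], [140, 138, 138, 140, 134, 255], [138, 138, 137, 140, 137, 255], [138, 139, 138, 141, 140, 255], [136, 138, 138, 141, 140, 255], [138, 137, 137, 140, 139, 255], [139, 136, 138, 141, 141, 255], [140, 138, 140, 141, 143, 255], [142, 140, 142, 141, 140, 255], [147, 141, 141, 143, 140, 255]]
[ 297   45   47  115 3415] rect c,size,ang [ 495.8 -327.9] [ 44.  108.2] 5.56
34.725
[([318.4, 105.8], 0.57, array([ 0.49438478, -0.3297502 ,  0.006     ]))]
[]
[]
```

```bash
python3 -c "
from cell import robot
print(robot.hand_in())"
```

```text
the job is handed in; nothing more can be done
None
```

The job is handed in, no verdict returned: by the last camera checks the plug is in the basket, all three chips are in the tray with the plate clear, the block lies flat at its starting place, and the pot and jar stand where they were.

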